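# Switch on and zero the kitchen scale

### The arm

A 6-joint arm with a two-finger parallel gripper is mounted at the origin on a cart in front of the work surface, level with it; the furniture and walls round the work are solid. World frame = base frame: x ahead of the robot, y to its left, z up, the work surface at z = 0. Lengths are in m, angles in rad, forces in N, time in s.
With the tool pointing down it reaches from about 0.25 to 0.775 m from the base axis. Payload 4 kg.
Tool frame: the origin (TCP) lies at the very end of the fingers, on their centre line; the grasp point (between the pads) lies 19 mm behind it; z points along the fingers, y is the direction in which the jaws open and shut (so a half turn about z gives the same grasp; the last joint's range is limited). The gripper opens to 94 mm and grips with 3 to 60 N. Pads are 16 mm wide; open, the fingers measure 119 mm over their backs; the gripper's body (75 mm by 177 mm) begins 78 mm behind the grasp point.
Start: joints at [-1.41, 0.087, 1.371, -0, 1.684, -0.103], TCP at [0.143, -0.531, 0.206] pointing down, gripper open.
Joint ranges: [-3.1, 3.1], [-0.76, 2.03], [0.27, 2.55], [-1.08, 4.22], [0.17, 2.65], [-2.57, 2.57]. Speed limits (rad/s): [2.79, 2.79, 3.14, 3.14, 3.14, 3.14].

### API

Orientations are given as a rotation vector (axis times angle).
In Python, from plant import arm, get_image, camera_model gives the robot as it stands.
- The arm moves only by the shell command python3 -m creep 'ROWS' [OPENING] [FORCE]. ROWS is JSON, one flat list of numbers, 4 for each row, row after row: the shift along the tool's x, y, z in mm, then the turn about the tool's z in rad. A call has 1 to 20 rows; each row shifts and turns the pose as measured when the row begins, along the tool's axes as they then stand; what a row does not reach is not made up. A row lasts 1/10 s, in which the tool goes at most 50 mm and 8.59 degrees, less where a joint would pass 70% of its speed; a pose out of reach is approached as far as the arm can. A call is refused whole if a number of a shift passes 50 or a number of a turn 0.15, either way. A call with a gripper value outside its range is refused whole. OPENING is the opening, from 0 (shut) to 1 (fully open), set as the call begins (- or left out, the last holds). The fingers move at their own pace and stop on an object; FORCE is the grip in N (left out, the last holds). Time passes only in rows, so rows that do not move let the fingers close. It gives the time, the measured TCP pose, the force and the opening at its end, in the units of the state.
- arm.state(): the state, without advancing time (a new reading comes with each control period).
- get_image(name): name is "scene" or "side" or "wrist"; returns (picture, depth): 400x640x3 uint8, blue, green, red; 400x640 float32, m along the optical axis (not along the pixel's ray), 0 where there is no reading.
- camera_model(name): a dict with "vfov" (degrees; the focal length in pixels is half the picture's height over the tangent of half this angle, whatever the lens; pixels are square), "cx", "cy" (the principal point, pixels), "xyz" and "attitude" of the camera in the world; the wrist camera has in their place "tool_from_camera" (4x4, takes a point from camera to tool coordinates, whose origin is the TCP and whose axes are the flange's). Camera axes: x right, y down, z forward; pixel columns grow to the right and rows downward; lengths in m; the calibration is good to about 2 mm. A picture is of the moment at which its call begins: read the wrist's pose just before it. camera_model takes no time and is no camera call.
- arm.close_job(): hands the job in, once; it reports no verdict.
The state is a dict: "clock": time; "q": joint angles; "joint_vel": joint speeds; "tau": joint torques, N m; "tcp_pos": TCP position; "orientation": TCP orientation; "ft_force": force on the tool from outside, world axes, zero at the start; "wrist_torque": the same for the moment, N m; "opening": finger opening in m.
Only numpy, scipy, OpenCV 4.12 (cv2) and the standard library are available. Lean on these libraries where they do the work, as an engineer would, in place of code of your own. Each camera call takes 0.05 s, during which the arm holds its last target. There are 200 camera calls.

### The job

A tin stands on the platform of the kitchen scale. With the fingertips make the scale ready to weigh from zero: press the round key (power) fully down so that it stays down, then the square key (grams) fully down so that it stays down, and last press the long bar key (zero), keep it fully down for about a second and let it come up again. Press no key out of this order, and do not lift or shift the tin, nor the spice jar, the salt shaker and the teaspoon beside the scale.

Things in the scene. Friction and masses are not known exactly. Their poses are not given: they have to be found in the camera images.
- scale: Flat grey digital kitchen scale, fixed to the worktop, 210 mm (x) by 220 mm (y) by 29 mm high; origin at the centre of its underside. Its -x side, towards the robot, is a black panel with three white keys in a row along y, 68 mm apart, 69 mm in front of the centre; which key is in which of the three places varies, and the scale is turned a little. A small display and then a steel platform (104 x 204 mm, top at 29 mm) lie behind the keys.
- round_key_top (a point): Centre of the top face of the round key (power): white disc 34 mm across, its top 10 mm above the black panel, which is 25 mm above the worktop; moves with the key. Axes as the scale's. When the key is fully down, its top is 4 mm above the panel.
- round_key (a joint): Round power key. Slides straight down; value in m, 0 = up, 0.006 = fully down. It stays where it is pushed: a friction latch resists with about 3 N all the way, then comes a hard stop, and it stays down when let go.
- square_key_top (a point): Centre of the top face of the square key (grams): white, 22 x 22 mm, top 10 mm above the panel; moves with the key, 4 mm above the panel when fully down. Axes as the scale's.
- square_key (a joint): Square grams key. Slides straight down; value in m, 0 = up, 0.006 = fully down. It stays where it is pushed: a friction latch resists with about 3 N all the way, then comes a hard stop, and it stays down when let go.
- bar_key_top (a point): Centre of the top face of the long bar key (zero): white, 54 mm (along the scale's x) x 19 mm (y), top 10 mm above the panel; moves with the key, 4 mm above the panel when fully down. Axes as the scale's.
- bar_key (a joint): Long bar zero key. Slides straight down; value in m, 0 = up, 0.006 = fully down. A spring pushes it back up: about 1 N at the start of the stroke, 4 N at the bottom.
- tin: Small loose food tin, 57 mm across, 72 mm high, standing on the scale's platform behind the keys; origin at the centre of its underside. Must stay there.
- spice_jar: Loose spice jar with a screw cap, 45 mm across, 100 mm high, upright on the worktop at the scale's left (+y) side; origin at the centre of its underside. Leave alone.
- shaker: Loose salt shaker, 44 mm across, 90 mm high, upright on the worktop at the scale's right (-y) side; origin at the centre of its underside. Leave alone.
- spoon: Loose teaspoon, 132 mm long, 11 mm high, lying on the worktop at the right of the keys; origin at the centre of its underside. Leave alone.

How it is judged:
On the way, in this order (a step that is already met when the one before it is completed fails the run):
1. the round key is pressed fully down (value of joint round_key above 0.0048 m), for 0.1 s.
2. the square key is pressed fully down (value of joint square_key above 0.0048 m), for 0.1 s.
3. the bar key is held fully down for a good half second (value of joint bar_key above 0.0048 m), for 0.6 s.
At the end, for the whole second after the job is handed in: The round and the square key are down (at least 4.5 of 6 mm), the bar key is up again (within 1 mm), the tin is within 15 mm and the jar, shaker and spoon are within 20 mm of where they stood (value of joint each of round_key, square_key above 0.0045 m and value of joint bar_key below 0.001 m and not (distance of tin from where it was at the start of the episode above 0.015 m) and not (distance of spice_jar from where it was at the start of the episode above 0.02 m) and not (distance of shaker from where it was at the start of the episode above 0.02 m) and not (distance of spoon from where it was at the start of the episode above 0.02 m)); the robot touches nothing.
It fails at once if the square key is pressed (over 2 mm) before the round key is down (value of joint square_key above 0.002 m and value of joint round_key below 0.004 m).
It fails at once if the bar key is pressed (over 2 mm) before the round and the square key are down (value of joint bar_key above 0.002 m and value of joint any of round_key, square_key below 0.004 m).
It fails at once if the tin is lifted, tipped or shifted by more than 15 mm (distance of tin from where it was at the start of the episode above 0.015 m or angle between tin's own z axis and vertical above 0.4 rad).
It fails at once if the spice jar, the shaker or the spoon is lifted, knocked over or shifted by more than 20 mm (distance of any of spice_jar, shaker, spoon from where it was at the start of the episode above 0.02 m or angle between any of spice_jar, shaker's own z axis and vertical above 0.4 rad).
It also fails if it takes over 48 s, if anything falls off the work surface, if the arm or the gripper's body presses on something with over 40 N, if the wrist force passes 120 N, or if a joint passes its speed limit or range.

## Working session

There is one attempt and no reset: what is moved stays moved. The work goes in short steps, Python scripts to look and compute and a shell command to move; the robot and the scene stay as the last step left them, time stands still between calls to the robot, and variables do not carry over. Pictures are saved under pics/ and viewed, about 8 in all and at most 12, crops included, and the job is handed in when it is done.

```bash
mkdir -p pics; cat > h.py <<'E'
import numpy as np, cv2
from scipy.spatial.transform import Rotation as R
from plant import arm, get_image, camera_model
def cam(name, st=None):
    m=camera_model(name); f=200/np.tan(np.radians(m['vfov'])/2)
    if name=='wrist':
        T=np.eye(4);T[:3,:3]=R.from_rotvec(st['orientation']).as_matrix();T[:3,3]=st['tcp_pos']
        T=T@np.array(m['tool_from_camera'])
    else:
        T=np.eye(4);a=np.array(m['attitude']);T[:3,:3]=a if a.shape==(3,3) else R.from_rotvec(a).as_matrix();T[:3,3]=m['xyz']
    return f,m['cx'],m['cy'],T
def plane(c,u,v,z):
    f,cx,cy,T=c; d=T[:3,:3]@np.array([(u-cx)/f,(v-cy)/f,1]); o=T[:3,3]
    return o+d*(z-o[2])/d[2]
E
python3 - <<'E'
from h import *
s=arm.state();print({k:np.round(v,3) for k,v in s.items()})
for n in('scene','side','wrist'):
    print(n,camera_model(n)); i,d=get_image(n); cv2.imwrite(f'pics/{n}0.png',i); np.save(f'pics/{n}0.npy',d)
E
```

```text
{'clock': np.float64(0.0), 'q': array([-1.41 ,  0.088,  1.372, -0.   ,  1.684, -0.103]), 'joint_vel': array([0.   , 0.001, 0.002, 0.   , 0.001, 0.002]), 'tau': array([ 2.0000e-03, -3.4017e+01, -3.0242e+01,  7.2000e-02,  3.3000e-02,
       -0.0000e+00]), 'tcp_pos': array([ 0.143, -0.53 ,  0.204]), 'orientation': array([-3.112, -0.413,  0.   ]), 'ft_force': array([-0.084, -0.303, -0.297]), 'wrist_torque': array([-0.064,  0.008, -0.084]), 'opening': np.float64(0.094)}
scene {'vfov': 52.46016782458238, 'cx': 310.1193658427185, 'cy': 196.1358322610387, 'xyz': array([ 0.15782441, -0.37923043,  0.7108746 ]), 'attitude': array([-2.28536442,  0.8548278 , -0.3111355 ])}
side {'vfov': 50.367060507329995, 'cx': 318.24051037514033, 'cy': 211.94140882452174, 'xyz': array([0.07779783, 0.18651461, 0.75791681]), 'attitude': array([-1.51859812,  2.26092967, -0.67388814])}
wrist {'vfov': 65.24654324224693, 'cx': 321.6593333257815, 'cy': 199.19090173607384, 'tool_from_camera': array([[ 5.54485800e-04, -9.64070957e-01, -2.65644279e-01,
         7.74781430e-02],
       [ 9.99999829e-01,  4.85874243e-04,  3.23998922e-04,
        -7.41414964e-04],
       [-1.83288238e-04, -2.65644413e-01,  9.64071062e-01,
        -1.79416391e-01],
       [ 0.00000000e+00,  0.00000000e+00,  0.00000000e+00,
         1.00000000e+00]])}
```

View pics/scene0.png

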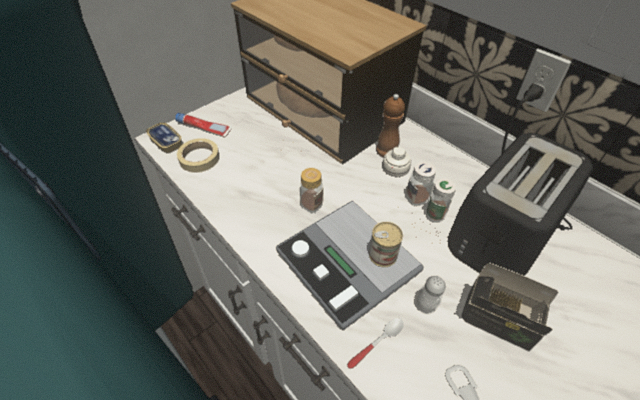

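The scene view shows the round key at (300,248), square at (321,272), bar at (343,298), tin at (386,242), jar at (312,190), shaker at (432,293) and spoon at (375,342).

```bash
python3 - <<'E'
from h import *
i=cv2.imread('pics/scene0.png');c=cam('scene');d=np.load('pics/scene00.npy'.replace('00','0'))
m=((i.min(2)>190)*255).astype(np.uint8)[235:315,280:365]
n,l,st,ce=cv2.connectedComponentsWithStats(m)
for k in range(1,n):
    if st[k,4]>30: print(st[k],ce[k]+[280,235],plane(c,*(ce[k]+[280,235]),.035).round(4))
for nm,u,v,z in [('tin',383,230,.101),('jarcap',312,175,.1),('shaker',435,283,.09),('spoonbowl',393,326,.005),('spoonend',352,364,.005)]: print(nm,plane(c,u,v,z).round(3))
E
```

```text
[ 0  0 12  8 54] [283.87037037 237.25925926] [0.4306 0.0296 0.035 ]
[ 12   6  17  14 173] [300.06936416 247.07514451] [ 0.4401 -0.0107  0.035 ]
[   0   23   47   57 1298] [296.19183359 294.05701079] [ 0.3683 -0.0856  0.035 ]
[ 34  30  14  13 108] [320.67592593 270.69444444] [ 0.4349 -0.0784  0.035 ]
[ 50  51  28  22 267] [343.13857678 296.64794007] [ 0.4295 -0.146   0.035 ]
tin [ 0.554 -0.119  0.101]
jarcap [0.549 0.078 0.1  ]
shaker [ 0.544 -0.25   0.09 ]
spoonbowl [ 0.469 -0.237  0.005]
spoonend [ 0.366 -0.236  0.005]
```

View pics/side0.png

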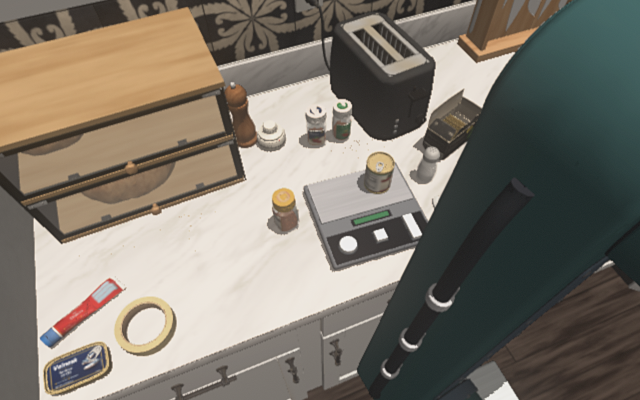

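```bash
python3 -m creep '[30,-30,0,0,30,-30,0,0,30,-30,0,0,30,-30,0,0,30,-30,0,0,30,-30,0,0,30,-30,0,0,30,-30,0,0,30,-30,0,0,30,-30,0,0,30,-30,0,0,30,-30,0,0,0,0,0,0,0,0,0,0]' 0 20; python3 - <<'E'
from h import *
s=arm.state();c=cam('wrist',s);i,d=get_image('wrist');cv2.imwrite('pics/w1.png',i)
Rm=R.from_rotvec(s['orientation']).as_matrix();print(s['tcp_pos'],Rm.round(3))
for n,x in [('round',(.440,-.011)),('sq',(.435,-.078)),('bar',(.4295,-.146))]:
    print(n,(Rm.T@(np.array([*x,.06])-s['tcp_pos'])*1000).round(0))
E
```

```text
clock: 1.55
tcp_pos: [0.404, -0.0708, 0.2003]
orientation: [-3.105, -0.409, 0.001]
ft_force: [-0.1, 0.5, 0.5]
opening: 0.0005
[ 0.40404529 -0.07075873  0.20034169] [[ 0.966  0.259 -0.002]
 [ 0.259 -0.966  0.009]
 [ 0.    -0.01  -1.   ]]
round [ 50. -47. 141.]
sq [ 28.  16. 140.]
bar [  5.  81. 140.]
```

View pics/w1.png

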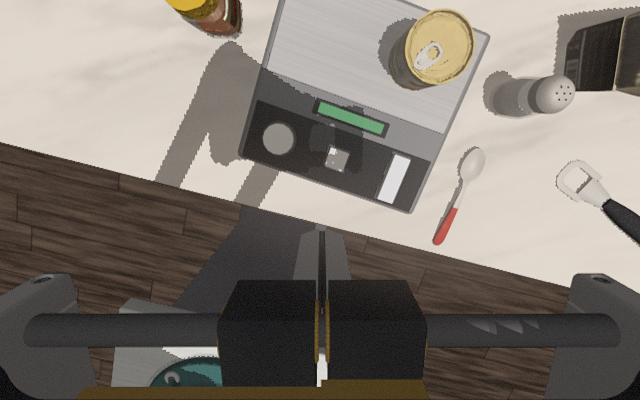

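The wrist view shows the round key at (278,139), the square at (337,158) and the bar at (394,178), with the closed fingertips at about (321,230).

```bash
python3 - <<'E'
from h import *
s=arm.state();c=cam('wrist',s);Rm=R.from_rotvec(s['orientation']).as_matrix()
for n,u,v in [('round',278,139),('sq',337,158),('bar',394,178)]:
    p=plane(c,u,v,.035);print(n,p.round(4)); p[2]=.06; print((Rm.T@(p-s['tcp_pos'])*1000).round(0))
E
```

```text
round [ 0.4398 -0.0098  0.035 ]
[ 50. -48. 141.]
sq [ 0.4366 -0.0774  0.035 ]
[ 30.  16. 140.]
bar [ 0.4315 -0.1452  0.035 ]
[  7.  80. 140.]
```

```bash
python3 -m creep '[17,-16,0,0,17,-16,0,0,16,-16,0,0,0,0,35,0,0,0,35,0,0,0,35,0,0,0,30,0,0,0,0,0,0,0,0,0]'; python3 - <<'E'
from h import *
s=arm.state();c=cam('wrist',s);i,d=get_image('wrist');cv2.imwrite('pics/w2.png',i)
Rm=R.from_rotvec(s['orientation']).as_matrix();print(s['tcp_pos'])
print((Rm.T@(np.array([.44,-.010,.035])-s['tcp_pos'])*1000).round(1))
E
```

```text
clock: 2.5
tcp_pos: [0.4398, -0.0236, 0.0634]
orientation: [-3.115, -0.366, -0.004]
ft_force: [-0.7, -1.4, 0.7]
opening: 0.0002
[ 0.43981666 -0.02360772  0.06343511]
[  3.2 -13.1  28.5]
```

View pics/w2.png

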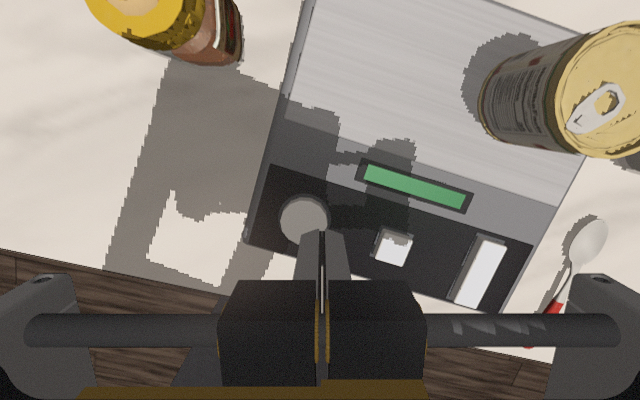

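The fingertips are just to the right of the round key, whose centre is at about (305,220). That matches the computed 13 mm offset, so I correct and go down.

```bash
python3 -m creep '[2,-8,0,0,1,-5,0,0,0,0,0,0,0,0,0,0]'; python3 -m creep '[0,0,10,0,0,0,8,0,0,0,5,0,0,0,4,0,0,0,3,0]'
```

```text
clock: 2.95
tcp_pos: [0.4435, -0.0104, 0.0696]
orientation: [-3.118, -0.364, -0.02]
ft_force: [0.4, 1.4, -0.1]
opening: 0.0004
clock: 3.45
tcp_pos: [0.4442, -0.01, 0.0374]
orientation: [-3.118, -0.366, -0.021]
ft_force: [0.0, 0.3, -0.6]
opening: 0.0004
```

```bash
python3 -m creep '[0,0,3,0,0,0,3,0,0,0,3,0,0,0,3,0]'; python3 -m creep '[0,0,3,0,0,0,3,0,0,0,3,0]'
```

```text
clock: 3.85
tcp_pos: [0.4443, -0.01, 0.0289]
orientation: [-3.118, -0.366, -0.019]
ft_force: [-10.9, 0.9, 28.6]
opening: 0.0007
clock: 4.15
tcp_pos: [0.4443, -0.01, 0.029]
orientation: [-3.118, -0.367, -0.017]
ft_force: [-8.6, -0.1, 19.1]
opening: 0.0002
```

```bash
python3 -m creep '[0,0,-15,0,0,0,-20,0,0,0,0,0,-8,20,0,0,-8,20,0,0,-8,20,0,0,0,0,0,0,0,0,0,0]'; python3 - <<'E'
from h import *
s=arm.state();c=cam('wrist',s);i,d=get_image('wrist');cv2.imwrite('pics/w3.png',i)
Rm=R.from_rotvec(s['orientation']).as_matrix();print(s['tcp_pos'])
print((Rm.T@(np.array([.436,-.078,.035])-s['tcp_pos'])*1000).round(1))
E
```

```text
clock: 4.95
tcp_pos: [0.4339, -0.0751, 0.0609]
orientation: [-3.117, -0.369, -0.018]
ft_force: [-0.1, -0.2, -0.1]
opening: 0.0003
[ 0.43392251 -0.075102    0.06090411]
[ 1.   3.3 25.9]
```

View pics/w3.png

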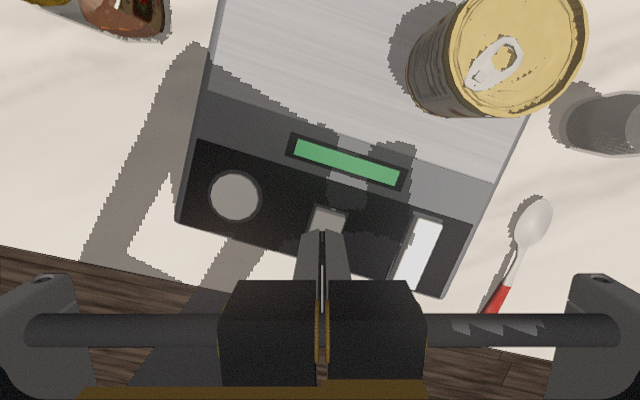

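The round key at (235,197) sits low. The square key's far edge shows at (328,215), just ahead of the fingertips. I correct 3 mm and press.

```bash
python3 -m creep '[1,3,8,0,0,0,6,0,0,0,4,0,0,0,3,0,0,0,3,0,0,0,3,0]';  python3 -m creep '[0,0,3,0,0,0,3,0,0,0,3,0,0,0,3,0]'
```

```text
clock: 5.6
tcp_pos: [0.4359, -0.0753, 0.031]
orientation: [-3.116, -0.376, -0.015]
ft_force: [-2.1, -0.7, 3.1]
opening: 0.0003
clock: 6.0
tcp_pos: [0.436, -0.0753, 0.029]
orientation: [-3.116, -0.377, -0.013]
ft_force: [-8.1, 2.4, 17.7]
opening: 0.0002
```

```bash
python3 -m creep '[0,0,3,0,0,0,-15,0,0,0,-20,0,0,0,0,0,-7,22,0,0,-8,22,0,0,-7,22,0,0,0,0,0,0,0,0,0,0]'; python3 - <<'E'
from h import *
s=arm.state();c=cam('wrist',s);i,d=get_image('wrist');cv2.imwrite('pics/w4.png',i)
Rm=R.from_rotvec(s['orientation']).as_matrix();print(s['tcp_pos'])
print((Rm.T@(np.array([.4305,-.1455,.035])-s['tcp_pos'])*1000).round(1))
f,cx,cy,T=c
for n,p in [('round',(.44,-.010)),('sq',(.436,-.078))]:
    q=T[:3,:3].T@(np.array([*p,.029])-T[:3,3]);u,v=int(f*q[0]/q[2]+cx),int(f*q[1]/q[2]+cy)
    dd=np.median(d[v-3:v+4,u-3:u+4]);P=T@np.array([(u-cx)/f*dd,(v-cy)/f*dd,dd,1]);print(n,u,v,P.round(4))
E
```

```text
clock: 6.9
tcp_pos: [0.4298, -0.1451, 0.0607]
orientation: [-3.113, -0.379, -0.015]
ft_force: [0.2, 0.8, -0.0]
opening: 0.0006
[ 0.42975679 -0.14512891  0.06072916]
[ 0.4  0.6 25.7]
round 134 166 [ 0.4404 -0.0096  0.0292  1.    ]
sq 231 195 [ 0.4363 -0.0774  0.0293  1.    ]
```

View pics/w4.png

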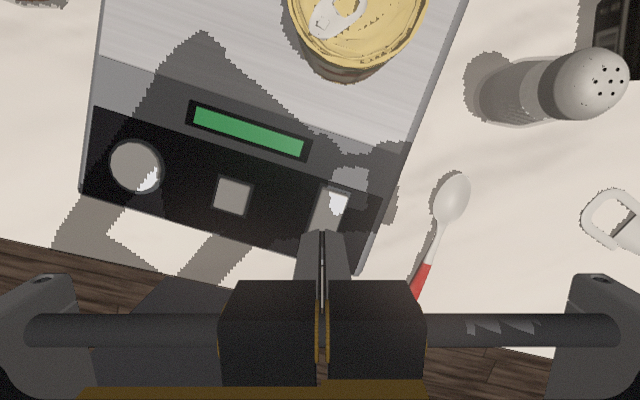

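The round key (134,166) and square key (231,195) both read a top height of 29 mm, so they are fully down. The fingertips are over the bar key (330,210), so I press and hold it.

```bash
python3 -m creep '[0,0,8,0,0,0,6,0,0,0,4,0,0,0,3,0,0,0,3,0,0,0,3,0,0,0,3,0,0,0,3,0]';  python3 -m creep '[0,0,3,0,0,0,3,0,0,0,3,0,0,0,3,0,0,0,3,0,0,0,3,0,0,0,3,0,0,0,3,0,0,0,3,0,0,0,3,0]'
```

```text
clock: 7.75
tcp_pos: [0.4298, -0.1419, 0.0287]
orientation: [-3.111, -0.387, -0.012]
ft_force: [-9.7, 4.0, 25.3]
opening: 0.0006
clock: 8.75
tcp_pos: [0.4298, -0.1419, 0.0289]
orientation: [-3.112, -0.389, -0.009]
ft_force: [-7.9, 2.5, 17.2]
opening: 0.0006
```

Held down for 1 s at the stop. Next I lift straight up, back off and check.

```bash
python3 -m creep '[0,0,3,0,0,0,-10,0,0,0,-25,0,0,0,-35,0,0,0,-35,0,0,0,-35,0,-30,0,0,0,-30,0,0,0,0,0,0,0,0,0,0,0]'; python3 - <<'E'
from h import *
s=arm.state();c=cam('wrist',s);i,d=get_image('wrist');cv2.imwrite('pics/w5.png',i)
f,cx,cy,T=c;print(s['tcp_pos'],s['ft_force'])
for n,p in [('round',(.44,-.010,.029)),('sq',(.436,-.078,.029)),('bar',(.43,-.1455,.035))]:
    q=T[:3,:3].T@(np.array(p)-T[:3,3]);u,v=int(f*q[0]/q[2]+cx),int(f*q[1]/q[2]+cy)
    dd=np.median(d[v-2:v+3,u-2:u+3]);P=T@np.array([(u-cx)/f*dd,(v-cy)/f*dd,dd,1]);print(n,u,v,P.round(4))
a=cv2.imread('pics/scene0.png');b,_=get_image('scene');cv2.imwrite('pics/scene1.png',np.hstack([a[120:380,250:470],b[120:380,250:470]]))
E
```

```text
clock: 9.75
tcp_pos: [0.3715, -0.1582, 0.1767]
orientation: [-3.115, -0.391, -0.021]
ft_force: [-0.1, -0.6, -0.6]
opening: 0.0003
[ 0.37152991 -0.15822984  0.17670605] [-0.06067451 -0.5586204  -0.58007002]
round 194 88 [ 0.4403 -0.0092  0.0292  1.    ]
sq 261 110 [ 0.4362 -0.0778  0.0292  1.    ]
bar 324 133 [ 0.4301 -0.145   0.0354  1.    ]
```

View pics/scene1.png

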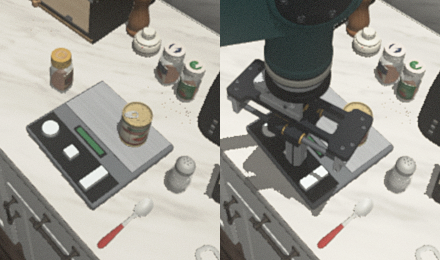

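View pics/w5.png

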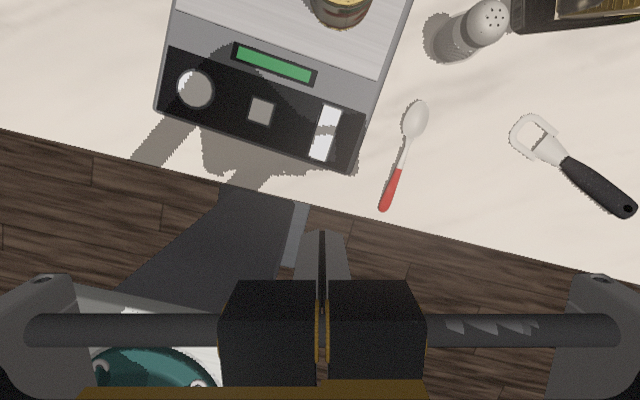

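The round key (194,88) and square key (261,110) are down at 29 mm, and the bar (324,133) is up at 35 mm. The spoon, shaker and tin look unmoved, and the arm is clear of everything.

```bash
python3 -c "
from plant import arm
print(arm.close_job())"
```

```text
the job is handed in; nothing more can be done
None
```

I pressed the round key, then the square key, each down to its hard stop. I then held the bar key fully down for about 1 s, released it, and handed the job in at about 10 s on the robot's clock.

**Keys:** the last depth check put the round and square key tops at 29 mm, which is fully down. The bar top was at 35 mm, which is up.

**Forces:** each press stopped with the fingertips at about 29 mm. The wrist readings I took between moves reached about 31 N at most.

**Tin, shaker and spoon:** the last pictures showed no visible movement of these. I judged this by eye rather than measuring it, and the tin was partly hidden by the gripper.

**Spice jar:** the arm hid it in the last pictures, so I could not check it directly. The fingers never went near it, and the gripper's body stayed above its height.

No check failed. The only disagreement was about 2 mm between the scene and wrist camera estimates of the key positions, within the stated calibration accuracy.

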